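# Unclip lens barrels from the holding fixture and store them

### The arm

A 7-joint arm with a two-finger parallel gripper is mounted at the origin on the work surface. World frame = base frame: x ahead of the robot, y to its left, z up, the work surface at z = 0. Lengths are in m, angles in rad, forces in N, time in s.
With the tool pointing down it reaches from about 0.4 to 0.875 m from the base axis. Payload 19.3 kg.
Tool frame: the origin (TCP) lies on the mounting face of the last link; the fingertips stand 173 mm ahead of it and the grasp point (between the pads) lies 155 mm ahead of it; z points along the fingers, y is the line along which they close (so a half turn about z gives the same grasp; the last joint's range is limited). The gripper opens to 85 mm and grips with 20 to 120 N. Pads are 22 mm wide; open, the fingers measure 114 mm over their backs; the gripper's body (76 mm by 85 mm) begins 54 mm behind the grasp point. The pads swing forward as they close: fully open they stand 13 mm farther back than shut.
Start: joints at [-1.189, 0.521, -0.036, 1.599, 0.021, 1.021, -0.113], TCP at [0.273, 0.562, 0.405] pointing down, gripper open.
Joint ranges: [-2.91, 2.91], [-0.3, 2.13], [-1.5, 1.42], [0.17, 2.43], [-1.26, 4.41], [0.16, 1.93], [-2.52, 2.52]. Speed limits (rad/s): [1.89, 1.89, 2.39, 2.39, 3.01, 3.01, 3.01].

### API

Orientations are given as [roll, pitch, yaw] about the fixed x, y, z axes, in that order (R = Rz(yaw) Ry(pitch) Rx(roll)).
In Python, from workcell import bot, vision gives the robot as it stands.
- The arm moves only by the shell command python3 -m creep 'ROWS' [FORCE]. ROWS is JSON, a list that holds one entry, the list of rows, each a list of 7 numbers: the opening, from -1 (shut) to 1 (fully open), then the shift along the tool's x, y, z in cm, then the turn, a rotation vector about the tool's x, y, z in rad. In form: [[[grip, tx, ty, tz, rx, ry, rz], ...]]. A call has 1 to 12 rows; each row shifts and turns the commanded pose from where the row before left it, along the tool's axes as they then stand; what a row does not reach is not made up. A row lasts 1/8 s, in which the tool goes at most 62.5 mm and 10.7 degrees, less where a joint would pass 70% of its speed; a pose out of reach is approached as far as the arm can. A call with a gripper value outside its range is refused whole. The fingers move at their own pace and stop on an object; FORCE is the grip in N (left out, the last holds). Time passes only in rows, so rows that do not move let the fingers close. It gives the time, the measured TCP pose, the force, the opening and the grip force at its end, in the units of the state.
- bot.observe(): the state, without advancing time (a new reading comes with each control period).
- vision.grab_frame(name): name is "scene" or "top"; returns a dict with "image" (400x640x3 uint8, blue, green, red), "depth" (400x640 float32, m along the optical axis (not along the pixel's ray), 0 where there is no reading), "fovy" (degrees; the focal length in pixels is half the picture's height over the tangent of half this angle, whatever the lens; pixels are square), "cx", "cy" (the principal point, pixels), "cam_to_world" (4x4, takes a point from camera to world coordinates). Camera axes: x right, y down, z forward; pixel columns grow to the right and rows downward; lengths in m; the calibration is good to about 2 mm. A picture is of the moment at which its call begins.
- bot.job_done(): hands the job in; it is judged then, once.
The state is a dict: "clock": time; "qpos": joint angles; "qd": joint speeds; "joint_efforts": joint torques, N m; "position": TCP position; "tool_rot": TCP orientation; "force": force on the tool from outside, world axes, zero at the start; "moment": the same for the moment, N m; "grip_width": finger opening in m; "finger_force": force on a finger pad.
Only numpy, scipy, OpenCV 4.12 (cv2) and the standard library are available. Lean on these libraries where they do the work, as an engineer would, in place of code of your own. Each camera call takes 0.05 s, during which the arm holds its last target. There are 200 camera calls.

### The job

Store every lens barrel that is on the holding fixture: pull the spring clip sideways out of its spindle and put the clip in the grey dish, then lift the barrel off and stand it upright on the floor of the storage case. Leave the clips on spindles without a barrel fitted as they are. Finish with the case's sliding cover fully shut over the barrels, and do not disturb the tape, jar and loupe.

Things in the scene. Friction and masses are not known exactly. Their poses are not given: they have to be found in the camera images.
- fixture: Fixed holding fixture: white plate 90 x 370 x 12 mm with spindles 0 to 3 at y = -142.5, -47.5, 47.5, 142.5 mm. Origin: centre of the underside. Spindle: 32 mm round up to 56 mm above the bench, then a 20 x 20 mm head up to 79 mm with a cross hole along x (10.4 wide, 56 to 65 mm high up) and a groove along x in its top (floor at 70 mm). Each has a clip; only some carry a barrel.
- case: Aluminium storage case, fixed, 210 (x) x 130 (y) x 55 mm high, open-topped under its sliding cover; walls 5 mm, inner floor 5 mm above the bench, inside 200 x 120 mm. Origin: centre of its underside. Side rails (outside 142 mm wide, top 59 mm above the bench) run on to 330 mm from its centre at +x, where they have an end plate.
- cover (a joint): Sliding cover of the case: 0 = fully shut, 0.215 m = fully open (it moves along case +x). Stiff (1.5 N), stays where left. The cover is a plate 210 x 128 x 5 mm, its top 62 mm above the bench.
- cover_handle (a point): Upright black handle tab on the cover, near its -x edge: 14 mm (case x) x 60 mm (case y), from 62 to 97 mm above the bench. This point: its middle, 82 mm above the bench; 85 mm to the case's -x side of the case centre when shut.
- dish: Open grey plastic dish, loose, 700 g, 190 (x) x 140 (y) x 30 mm high, walls and floor 5 mm. Origin: centre of its underside. For the pulled clips.
- tape: Bystander: roll of tape, 96 mm diameter, 48 mm high, standing on the bench. Origin: centre of underside.
- jar: Bystander: white jar, 60 mm diameter, 85 mm high. Origin: centre of underside.
- loupe: Bystander: black eye loupe, 52 mm diameter, 55 mm high. Origin: centre of underside.
- clip0: Steel spring clip on spindle 0: 8 mm wire, 70 g, 106 mm long (x), 32 mm tall (z), 8 mm thick (y). Origin: on the straight leg, which runs along x from -46 to +30 mm; loop at -x. Fitted: its origin at fixture (0, -142.5, 60) mm to 3 mm, axes as the fixture's, loop end drooping up to 0.06 rad. The springy upper leg, 14.5 mm above, lies in the groove.
- clip0_loop (a point): Middle of clip 0's loop, at (-60, 0, 8) mm in the clip's frame; the loop reaches about 16 mm round it. Pinch it here across the 8 mm wire. To free a fitted clip pull it straight along fixture -x: the upper leg snaps over the head's far edge at about 5 N, and the clip is clear of the head after 45 mm.
- clip0_mid (a point): Middle of clip 0's length, at (-22, 0, 8) mm in the clip's frame.
- barrel0: Lens barrel on spindle 0 (may be absent: None): black ribbed tube 60 mm outside, 38 mm bore, 40 mm tall, about 250 g. Origin: centre of its underside, z along its axis; it stands on the fixture plate, 12 mm above the bench, around the spindle, below the clip.
- clip1: Steel spring clip on spindle 1: 8 mm wire, 70 g, 106 mm long (x), 32 mm tall (z), 8 mm thick (y). Origin: on the straight leg, which runs along x from -46 to +30 mm; loop at -x. Fitted: its origin at fixture (0, -47.5, 60) mm to 3 mm, axes as the fixture's, loop end drooping up to 0.06 rad. The springy upper leg, 14.5 mm above, lies in the groove.
- clip1_loop (a point): Middle of clip 1's loop, at (-60, 0, 8) mm in the clip's frame; the loop reaches about 16 mm round it. Pinch it here across the 8 mm wire. To free a fitted clip pull it straight along fixture -x: the upper leg snaps over the head's far edge at about 5 N, and the clip is clear of the head after 45 mm.
- clip1_mid (a point): Middle of clip 1's length, at (-22, 0, 8) mm in the clip's frame.
- barrel1: Lens barrel on spindle 1 (may be absent: None): black ribbed tube 60 mm outside, 38 mm bore, 40 mm tall, about 250 g. Origin: centre of its underside, z along its axis; it stands on the fixture plate, 12 mm above the bench, around the spindle, below the clip.
- clip2: Steel spring clip on spindle 2: 8 mm wire, 70 g, 106 mm long (x), 32 mm tall (z), 8 mm thick (y). Origin: on the straight leg, which runs along x from -46 to +30 mm; loop at -x. Fitted: its origin at fixture (0, 47.5, 60) mm to 3 mm, axes as the fixture's, loop end drooping up to 0.06 rad. The springy upper leg, 14.5 mm above, lies in the groove.
- clip2_loop (a point): Middle of clip 2's loop, at (-60, 0, 8) mm in the clip's frame; the loop reaches about 16 mm round it. Pinch it here across the 8 mm wire. To free a fitted clip pull it straight along fixture -x: the upper leg snaps over the head's far edge at about 5 N, and the clip is clear of the head after 45 mm.
- clip2_mid (a point): Middle of clip 2's length, at (-22, 0, 8) mm in the clip's frame.
- barrel2: Lens barrel on spindle 2 (may be absent: None): black ribbed tube 60 mm outside, 38 mm bore, 40 mm tall, about 250 g. Origin: centre of its underside, z along its axis; it stands on the fixture plate, 12 mm above the bench, around the spindle, below the clip.
- clip3: Steel spring clip on spindle 3: 8 mm wire, 70 g, 106 mm long (x), 32 mm tall (z), 8 mm thick (y). Origin: on the straight leg, which runs along x from -46 to +30 mm; loop at -x. Fitted: its origin at fixture (0, 142.5, 60) mm to 3 mm, axes as the fixture's, loop end drooping up to 0.06 rad. The springy upper leg, 14.5 mm above, lies in the groove.
- clip3_loop (a point): Middle of clip 3's loop, at (-60, 0, 8) mm in the clip's frame; the loop reaches about 16 mm round it. Pinch it here across the 8 mm wire. To free a fitted clip pull it straight along fixture -x: the upper leg snaps over the head's far edge at about 5 N, and the clip is clear of the head after 45 mm.
- clip3_mid (a point): Middle of clip 3's length, at (-22, 0, 8) mm in the clip's frame.
- barrel3: Lens barrel on spindle 3 (may be absent: None): black ribbed tube 60 mm outside, 38 mm bore, 40 mm tall, about 250 g. Origin: centre of its underside, z along its axis; it stands on the fixture plate, 12 mm above the bench, around the spindle, below the clip.
Mind the look-alikes: they are no part of the job. What is shaped like the barrel2 but orange or purple is not meant.

How it is judged:
By the outcome, as a careful person would: the job done as asked, in the order asked, and still so for the second after the job is handed in, with the robot touching nothing.
Of barrel0, barrel1, barrel2, barrel3 only 2 to 3 are there at a start; the rules pass over those that are not, and their reading is None.
At some moment in a run one of dish may be knocked a few centimetres aside while the robot is not near it.
Once in a run the grip may slacken for a moment while it holds something.
It also fails if it takes over 210 s, if anything falls off the work surface, if the arm or the gripper's body presses on something with over 40 N, if the wrist force passes 120 N, or if a joint passes its speed limit or range.

## Working session

There is one attempt and no reset: what is moved stays moved. The work goes in short steps, Python scripts to look and compute and a shell command to move; the robot and the scene stay as the last step left them, time stands still between calls to the robot, and variables do not carry over. Pictures are saved under pics/ and viewed, at most 14 in all, crops included, and the job is handed in when it is done.

```bash
ls; mkdir -p pics
cat > h.py <<'E'
import numpy as np, cv2
from workcell import bot, vision
from scipy.spatial.transform import Rotation as R
def grab(n):
    f=vision.grab_frame(n); f['f']=200/np.tan(np.radians(f['fovy'])/2); return f
def cloud(f):
    h,w=f['depth'].shape; v,u=np.mgrid[0:h,0:w]; d=f['depth']
    p=np.stack([(u-f['cx'])/f['f']*d,(v-f['cy'])/f['f']*d,d],-1)
    T=np.array(f['cam_to_world']); P=p@T[:3,:3].T+T[:3,3]; P[d==0]=np.nan; return P
def ray(f,u,v,z):
    T=np.array(f['cam_to_world']); r=T[:3,:3]@np.array([(u-f['cx'])/f['f'],(v-f['cy'])/f['f'],1]); o=T[:3,3]
    return o+r*(z-o[2])/r[2]
E
python3 - <<'E'
from h import *
for n in ['scene','top']:
    f=grab(n); cv2.imwrite(f'pics/{n}0.png',f['image']); print(n,f['fovy'],f['cx'],f['cy'],np.round(f['cam_to_world'],3).tolist(),(f['depth']>0).mean())
s=bot.observe(); print(s)
E
```

```text
pics
scene 46.476578913323664 317.1566909761903 204.7299187412738 [[0.597, 0.678, -0.429, 1.005], [0.802, -0.498, 0.328, -0.367], [0.009, -0.54, -0.842, 1.019], [0.0, 0.0, 0.0, 1.0]] 0.99583203125
top 56.79131222040441 323.14270502812246 198.6268712127041 [[-0.017, -0.984, 0.176, 0.354], [-1.0, 0.013, -0.026, 0.016], [0.023, -0.176, -0.984, 1.065], [0.0, 0.0, 0.0, 1.0]] 0.9961015625
{'clock': 0.1, 'qpos': array([-1.18923135,  0.52190697, -0.03633011,  1.59996406,  0.02116054,
        1.02111225, -0.11277414]), 'qd': array([-1.86242617e-04, -6.64240913e-04, -7.98060195e-04, -1.50438845e-03,
        3.29965439e-04, -8.25525562e-05,  7.31288607e-04]), 'joint_efforts': array([ 2.10933256e-03, -9.28490710e+01,  1.98339298e+00, -3.70530117e+01,
        1.81324087e-02,  5.39156361e-03,  2.37860428e-05]), 'position': array([0.27280059, 0.56216764, 0.40420805]), 'tool_rot': array([-3.14058567e+00,  3.66279537e-05,  2.68982451e+00]), 'force': array([-0.40696698,  0.68233146,  0.5125746 ]), 'moment': array([ 0.0027303 , -0.03166545, -0.06848529]), 'finger_force': 0.0, 'grip_width': 0.0856538718329148}
```

View pics/top0.png

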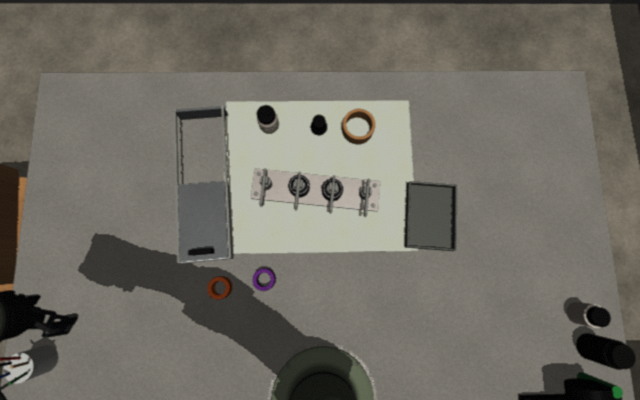

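View pics/scene0.png

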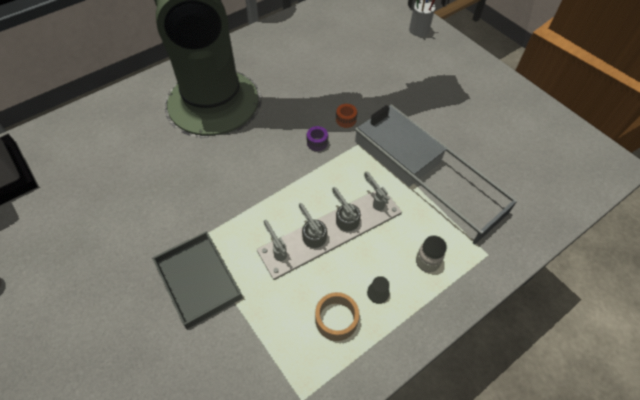

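Top view: fixture runs from (252,185) to (380,198), with spindles 3, 2, 1, 0 at about (265,183), (299,186), (333,189), (366,193). The case is at (203,185) with its cover shut over the lower half or partly open, and the dish is at (431,216). Jar (266,117), loupe (318,125), tape (358,126). Look-alikes to avoid: orange ring (220,288) and purple ring (264,279). The barrels seem to be on spindles 1 and 2, which I'll check in a close crop.

Run:
```python
from h import *
f=grab('top'); g=grab('scene')
a=cv2.resize(f['image'][160:225,240:390],(800,347),interpolation=cv2.INTER_CUBIC)
b=cv2.resize(g['image'][165:280,250:410],(348,250),interpolation=cv2.INTER_CUBIC)
c=np.zeros((597,800,3),np.uint8); c[:347]=a; c[347:597,:348]=b
cv2.imwrite('pics/crop1.png',c)
P=cloud(f); np.save('top.npy',P)
for (u,v) in [(240,130),(240,240),(300,240),(258,195),(203,220),(200,140),(431,216),(500,150),(100,150)]: print((u,v),np.round(P[v,u],4))
Q=cloud(g)
for (n,X) in (('top',P),('scene',Q)):
  h=X[...,2]
  m=((h>.074)&(h<.09)&(X[...,0]>.3)&(X[...,0]<.75)&(abs(X[...,1])<.3)).astype(np.uint8)
  k,l,s,_=cv2.connectedComponentsWithStats(m)
  for i in range(1,k):
    if s[i,4]>3: print(n,s[i],np.round(np.median(X[l==i],0),4))
```

```text
(240, 130) [7.567e-01 2.352e-01 3.000e-04]
(240, 240) [0.427  0.2276 0.0013]
(300, 240) [ 0.4246  0.0571 -0.0023]
(258, 195) [0.5551 0.1769 0.0105]
(203, 220) [0.4783 0.3164 0.0617]
(200, 140) [7.262e-01 3.532e-01 6.000e-04]
(431, 216) [ 0.4876 -0.3236  0.0056]
(500, 150) [ 0.6881 -0.5521 -0.0046]
(100, 150) [ 0.6988  0.6463 -0.0021]
top [264 121   5   3  11] [0.7484 0.1463 0.0797]
top [260 168   9  37 138] [0.5776 0.1535 0.078 ]
top [295 172   8  37 127] [0.5665 0.0588 0.0785]
top [329 175   9  37 132] [ 0.556  -0.034   0.0782]
top [364 179   8  37 131] [ 0.5443 -0.1284  0.0778]
top [208 248   6   6  13] [0.3936 0.283  0.0843]
scene [371 117   8   6  31] [0.4014 0.2846 0.0813]
scene [365 172  25  28 150] [0.5805 0.1533 0.0786]
scene [333 187  24  30 156] [0.5692 0.0594 0.0785]
scene [300 203  23  31 162] [ 0.5582 -0.0348  0.0781]
scene [264 220  22  33 169] [ 0.5475 -0.129   0.0784]
scene [425 236   5   4   6] [0.7486 0.1476 0.0833]
```

View pics/crop1.png

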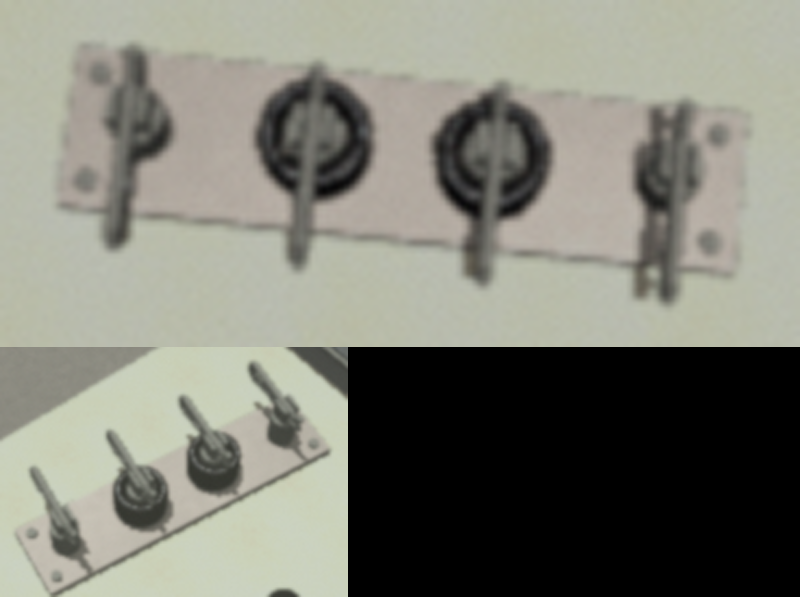

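The crop shows black barrels on spindles 1 (493,155) and 2 (315,137). Spindles 0 (668,170) and 3 (135,118) hold clips only, so I leave them. Next I measure everything.

```bash
cat > meas.py <<'E'
from h import *
def rect(X,m,name):
    p=X[m][:,:2]; p=p[np.isfinite(p).all(1)]
    (c,s,a)=cv2.minAreaRect((p*1000).astype(np.float32)); print(name,len(p),np.round(c,1),np.round(s,1),round(a,2),'med',np.round(np.median(p,0)*1000,1))
if __name__=='__main__':
  for n in ['top','scene']:
    f=grab(n); X=cloud(f); x,y,h=[X[...,i] for i in range(3)]
    print(n)
    box=lambda a,b,c,d:(x>a)&(x<b)&(y>c)&(y<d)
    rect(X,cv2.morphologyEx((box(.3,.72,.2,.42)&(h>.056)&(h<.068)).astype(np.uint8),cv2.MORPH_OPEN,np.ones((7,7)))>0,'cover')
    rect(X,box(.35,.45,.2,.42)&(h>.078)&(h<.105),'handle')
    rect(X,box(.3,.72,-.48,-.2)&(h>.022)&(h<.036),'dish')
    hsv=cv2.cvtColor(f['image'],cv2.COLOR_BGR2HSV)
    b,gg,r=[f['image'][...,i].astype(int) for i in range(3)]
    rect(X,cv2.morphologyEx((box(.45,.7,-.22,.25)&(h>.004)&(h<.02)&(r>gg+2)).astype(np.uint8),cv2.MORPH_OPEN,np.ones((3,3)))>0,'plate')
    for i,(sx,sy) in enumerate([(.546,-.129),(.557,-.0345),(.567,.059),(.579,.153)]):
        m=box(sx-.13,sx+.08,sy-.03,sy+.03)&(h>.066)&(h<.095)
        rect(X,m,f'clip{i}')
        p=X[m]; k=p[:,0].argmin(); print('  near end',np.round(p[k],4),'far',np.round(p[p[:,0].argmax()],4))
    for i,(sx,sy) in ((1,(.557,-.0345)),(2,(.567,.059))):
        rect(X,box(sx-.045,sx+.045,sy-.045,sy+.045)&(h>.046)&(h<.057)&(gg<70),f'barrel{i}')
    rect(X,box(.65,.9,.1,.25)&(h>.08)&(h<.09),'jar'); rect(X,box(.65,.9,-.03,.1)&(h>.05)&(h<.06),'loupe'); rect(X,box(.65,.9,-.25,-.03)&(h>.044)&(h<.053),'tape')
E
python3 meas.py
```

```text
top
cover 3394 [478.9 318.4] [210.3 142.3] 4.46 med [484.1 317.2]
handle 139 [393.9 311.5] [13.9 60. ] 3.91 med [393.7 309.7]
dish 479 [ 488.1 -319.8] [140.8 190.9] 84.86 med [ 483.6 -323.5]
plate 2468 [570.4  11.3] [368.   90.5] 83.46 med [565.3  11.9]
clip0 150 [ 531.7 -129.2] [ 19.7 100.8] 85.76 med [ 545.7 -128.3]
  near end [ 0.4817 -0.1221  0.0725] far [ 0.5818 -0.1352  0.0836]
clip1 147 [542.9 -33.3] [ 19.6 103.5] 81.19 med [555.5 -33.7]
  near end [ 0.4914 -0.0301  0.0707] far [ 0.5942 -0.0399  0.0828]
clip2 150 [553.6  57.7] [ 19.3 100.9] 88.65 med [566.8  58.8]
  near end [0.5033 0.0645 0.0732] far [0.604  0.0555 0.0819]
clip3 157 [564.5 153.9] [ 20.2 103.6] 84.11 med [578.2 153.6]
  near end [0.513  0.1591 0.0717] far [0.6162 0.1508 0.082 ]
barrel1 160 [562.7 -34.9] [56.5 55.6] 64.46 med [559.6 -29.2]
barrel2 149 [575.7  58.3] [53.2 54.1] 89.18 med [571.6  54.2]
jar 269 [773.5 146.8] [50.6 50.4] 0.19 med [772.4 146.9]
loupe 140 [763.6  -1.9] [34.7 39.2] 89.14 med [763.4  -1.8]
tape 298 [ 756.4 -118.3] [93.6 94.9] 86.69 med [ 754.2 -119.4]
scene
cover 2755 [480.3 319.1] [20
[... 329 characters left out ...]
0.5851 -0.1337  0.0843]
clip1 193 [544.6 -33.6] [ 20.5 101.8] 81.63 med [559.3 -35.6]
  near end [ 0.4936 -0.0304  0.0737] far [ 0.5955 -0.0378  0.0847]
clip2 189 [555.5  62.3] [ 22.8 102.3] 78.01 med [570.6  59.1]
  near end [0.5034 0.0629 0.069 ] far [0.6061 0.0543 0.0844]
clip3 185 [565.7 153.2] [ 21.6 102.3] 86.44 med [582.3 152.4]
  near end [0.5146 0.1568 0.0687] far [0.6166 0.1481 0.0681]
barrel1 74 [573.2 -41.6] [49.4 41.4] 47.03 med [580.9 -47.9]
barrel2 61 [582.8  50.3] [50.9 42.8] 49.01 med [591.3  44.1]
jar 394 [774.3 148.1] [52.5 50.8] 83.1 med [775.1 146.9]
loupe 239 [764.3  -1.2] [38.3 38.3] 86.08 med [764.8  -1.9]
tape 553 [ 757.6 -118.2] [94.3 94.6] 29.92 med [ 760.4 -118.7]
```

```bash
cat > go.py <<'E'
import sys
from h import *
# usage: go.py x y z(tip, m) yaw : prints turn about tool z, then shift (cm) in the turned tool axes
def plan(x,y,ztip,yaw):
    s=bot.observe(); p=s['position']; r=R.from_euler('xyz',s['tool_rot']); y0=s['tool_rot'][2]
    w=(yaw-y0+np.pi)%(2*np.pi)-np.pi
    Rt=R.from_euler('xyz',[np.pi,0,yaw]); d=np.array([x,y,ztip+.173])-p
    print('turn rz',round(-w,3),'shift cm',np.round(Rt.inv().apply(d)*100,2),'pos',np.round(p,4),'rot',np.round(s['tool_rot'],3),'j7',round(s['qpos'][6],2),'F',np.round(s['force'],1),'grip',round(s['grip_width'],4),s['finger_force'],'t',s['clock'])
a=[float(v) for v in sys.argv[1:]]
for i in range(0,len(a),4): plan(*a[i:i+4])
E
python3 go.py .362 .310 .11 3.2166
```

```text
turn rz -0.527 shift cm [ -7.   -25.82  12.15] pos [0.2729 0.5622 0.4045] rot [-3.141  0.     2.69 ] j7 -0.11 F [-0.5  0.1  0.1] grip 0.0854 0.0 t 0.3
```

```bash
python3 -m creep '[[[-1,0,0,1,0,0,-0.176],[-1,0,0,1,0,0,-0.176],[-1,0,0,1,0,0,-0.175],[-1,-1.2,-4.3,1,0,0,0],[-1,-1.2,-4.3,1.5,0,0,0],[-1,-1.2,-4.3,1.5,0,0,0],[-1,-1.2,-4.3,1.5,0,0,0],[-1,-1.2,-4.3,1.5,0,0,0],[-1,-1,-4.32,2,0,0,0],[-1,0,0,0,0,0,0]]]' 30; python3 go.py .362 .310 .074 3.2166
```

```text
clock: 1.55
position: [0.3628, 0.3071, 0.2837]
tool_rot: [-3.139, -0.002, -3.071]
force: [-0.4, 0.8, 0.8]
grip_width: -0.0002
finger_force: 0.0
turn rz -0.004 shift cm [0.06 0.29 3.67] pos [0.3628 0.3071 0.2837] rot [-3.139e+00 -2.000e-03 -3.071e+00] j7 0.7 F [-0.4  0.8  0.8] grip -0.0002 0.0 t 1.55
```

```bash
python3 -m creep '[[[-1,0,0.3,2,0,0,0],[-1,0,0,1.7,0,0,0],[-1,-1,0,0,0,0,0],[-1,-2.5,0,0,0,0,0],[-1,-2.5,0,0,0,0,0],[-1,-2.5,0,0,0,0,0],[-1,-2.5,0,0,0,0,0],[-1,-2.5,0,0,0,0,0],[-1,-2.5,0,0,0,0,0],[-1,-2.5,0,0,0,0,0],[-1,-2.5,0,0,0,0,0],[-1,0,0,0,0,0,0]]]'; python3 go.py .5913 .3274 .074 3.2166
```

```text
clock: 3.05
position: [0.573, 0.3286, 0.2485]
tool_rot: [3.141, 0.002, -3.068]
force: [-0.9, -0.4, -0.2]
grip_width: -0.0002
finger_force: 0.0
turn rz -0.001 shift cm [-1.81 -0.26  0.15] pos [0.573  0.3286 0.2485] rot [ 3.141e+00  2.000e-03 -3.068e+00] j7 0.93 F [-0.9 -0.4 -0.2] grip -0.0002 0.0 t 3.05
```

```bash
python3 -m creep '[[[-1,-0.9,0,0,0,0,0],[-1,-0.9,0,0,0,0,0],[-1,-0.3,0,0,0,0,0],[-1,0,0,0,0,0,0]]]'
python3 - <<'E'
from meas import *
f=grab('scene'); cv2.imwrite('pics/cov.png',f['image']); X=cloud(f); x,y,h=[X[...,i] for i in range(3)]
rect(X,(x>.55)&(x<.68)&(y>.24)&(y<.40)&(h>.08)&(h<.099),'handle?')
E
```

```text
clock: 3.55
position: [0.5891, 0.3311, 0.2476]
tool_rot: [-3.14, -0.009, -3.065]
force: [-33.4, -7.2, 22.2]
grip_width: 0.0001
finger_force: 17.1
handle? 178 [595.  326.8] [36.4 61.1] 4.42 med [606.3 321.7]
```

View pics/cov.png

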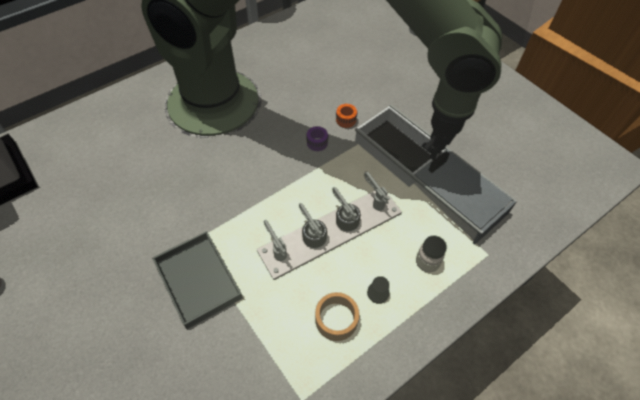

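The cover is against its open stop and the case interior shows at (400,140). I retreat, then go to clip 2.

```bash
python3 -m creep '[[[-1,2,0,0,0,0,0],[0,0,0,-5,0,0,0],[0,0,0,-3,0,0,0.09],[0,0,0,0,0,0,0.1],[0,0,0,0,0,0,0]]]'; python3 go.py .517 .0647 .12 3.028
```

```text
clock: 4.22
position: [0.5723, 0.3291, 0.3282]
tool_rot: [3.141, 0.001, 3.028]
force: [0.4, -0.3, 0.8]
grip_width: 0.0424
finger_force: 0.0
turn rz -0.0 shift cm [  2.5  -26.9    3.52] pos [0.5723 0.3291 0.3282] rot [3.141e+00 1.000e-03 3.028e+00] j7 0.78 F [ 0.4 -0.3  0.8] grip 0.0424 0.0 t 4.225
```

```bash
python3 -m creep '[[[0,0.5,-4.5,0.5,0,0,0],[0,0.5,-4.5,0.5,0,0,0],[0,0.5,-4.5,0.5,0,0,0],[0,0.5,-4.5,0.5,0,0,0],[0,0.5,-4.5,0.5,0,0,0],[0,0,-4.4,1,0,0,0],[0,0,0,0,0,0,0],[0,0,0,0,0,0,0]]]'; python3 go.py .517 .0647 .049 3.028
```

```text
clock: 5.22
position: [0.5168, 0.0651, 0.2926]
tool_rot: [3.141, -0.0, 3.029]
force: [-0.5, 0.6, 0.5]
grip_width: 0.0425
finger_force: 0.0
turn rz 0.001 shift cm [-0.02 -0.04  7.06] pos [0.5168 0.0651 0.2926] rot [ 3.141 -0.     3.029] j7 1.14 F [-0.5  0.6  0.5] grip 0.0425 0.0 t 5.225
```

```bash
python3 -m creep '[[[0,0,0,3,0,0,0],[0,0,0,3,0,0,0],[0,0,0,1,0,0,0],[0,0,0,0,0,0,0],[-1,0,0,0,0,0,0],[-1,0,0,0,0,0,0],[-1,0,0,0,0,0,0],[-1,0,0,0,0,0,0]]]' 60; python3 go.py .517 .0647 .049 3.028
```

```text
clock: 6.22
position: [0.5168, 0.0646, 0.2232]
tool_rot: [3.141, 0.001, 3.027]
force: [-0.3, 1.1, 5.9]
grip_width: 0.0062
finger_force: 58.9
turn rz -0.001 shift cm [-0.01  0.01  0.12] pos [0.5168 0.0646 0.2232] rot [3.141e+00 1.000e-03 3.027e+00] j7 1.12 F [-0.3  1.1  5.9] grip 0.0062 58.86320449411869 t 6.225
```

```bash
python3 -m creep '[[[-1,0.7,0,0,0,0,0],[-1,0.7,0,0,0,0,0],[-1,0.7,0,0,0,0,0],[-1,0.7,0,0,0,0,0],[-1,0.7,0,0,0,0,0],[-1,0.7,0,0,0,0,0],[-1,0.7,0,0,0,0,0],[-1,0.7,0,0,0,0,0],[-1,0.7,0,0,0,0,0],[-1,0.7,0,0,0,0,0],[-1,0,0,0,0,0,0]]]'; python3 go.py .4486 .0726 .049 3.028
```

```text
clock: 7.6
position: [0.4467, 0.0726, 0.2227]
tool_rot: [-3.141, -0.0, 3.027]
force: [0.4, -0.5, -0.2]
grip_width: 0.0062
finger_force: 58.4
turn rz -0.001 shift cm [-0.19  0.02  0.07] pos [0.4467 0.0726 0.2227] rot [-3.141 -0.     3.027] j7 1.06 F [ 0.4 -0.5 -0.2] grip 0.0062 58.41136895120144 t 7.6
```

```bash
python3 -m creep '[[[-1,0,0,-3.5,0,0,0],[-1,0,0,-3.5,0,0,0],[-1,0,0,-1,0,0,-0.026],[-1,0,0,0,0,0,0]]]'
cat > dish.py <<'E'
from meas import *
def dish():
  for n in ['top','scene']:
    X=cloud(grab(n)); x,y,h=[X[...,i] for i in range(3)]
    rect(X,(x>.3)&(x<.72)&(y>-.5)&(y<-.2)&(h>.022)&(h<.036),'dish '+n)
dish()
E
python3 dish.py; python3 go.py .4531 -.291 .13 3.053
```

```text
clock: 8.1
position: [0.4472, 0.0725, 0.3029]
tool_rot: [3.141, 0.001, 3.053]
force: [-0.3, 0.3, -1.1]
grip_width: 0.0068
finger_force: 58.5
dish top 488 [ 487.8 -319.1] [140.5 190.2] 84.98 med [ 483.4 -319.5]
dish scene 725 [ 488.3 -319.3] [140.3 193.4] 85.15 med [ 498.5 -322.5]
turn rz -0.001 shift cm [ -3.83 -36.15  -0.11] pos [0.4469 0.0725 0.3019] rot [-3.141e+00 -1.000e-03  3.052e+00] j7 1.11 F [ 0.1  0.  -1. ] grip 0.0066 58.47079910337925 t 8.2
```

```bash
python3 -m creep '[[[-1,-0.4,-4,0,0,0,0],[-1,-0.4,-4,0,0,0,0],[-1,-0.4,-4,0,0,0,0],[-1,-0.4,-4,0,0,0,0],[-1,-0.4,-4,0,0,0,0],[-1,-0.4,-4,0,0,0,0],[-1,-0.4,-4,0,0,0,0],[-1,-0.4,-4,0,0,0,0],[-1,-0.6,-4.15,0,0,0,0],[-1,0,0,0,0,0,0],[-1,0,0,0,0,0,0]]]'; python3 dish.py; python3 go.py .4531 -.291 .012 3.053
```

```text
clock: 9.57
position: [0.4527, -0.2904, 0.3016]
tool_rot: [3.141, -0.002, 3.053]
force: [-0.4, 1.2, -0.1]
grip_width: 0.0063
finger_force: 58.6
dish top 372 [ 487.8 -319.1] [140.2 190. ] 84.73 med [ 471.5 -282.4]
dish scene 698 [ 488.6 -319.4] [140.  192.7] 84.89 med [ 505.3 -329.2]
turn rz 0.001 shift cm [-0.02 -0.11 11.72] pos [ 0.453  -0.2899  0.3022] rot [ 3.141e+00 -1.000e-03  3.054e+00] j7 1.88 F [ 0.1  0.4 -0.7] grip 0.0063 58.58039237558842 t 9.675
```

```bash
python3 -m creep '[[[-1,0,0,4,0,0,0],[-1,0,0,4,0,0,0],[-1,0,0,2,0,0,0],[-1,0,0,1.7,0,0,0],[-1,0,0,0,0,0,0],[-0.6,0,0,0,0,0,0],[-0.6,0,0,0,0,0,0],[-0.5,0,0,-3,0,0,0],[-0.5,0,0,-5,0,0,0],[-0.5,0,0,-3,0,0,0],[0,0,0,0,0,0,0.025],[0,0,0,0,0,0,0]]]'; python3 go.py .5062 -.0297 .12 3.028
python3 - <<'E'
from h import *
f=grab('top'); g=grab('scene')
c=np.zeros((600,800,3),np.uint8)
c[:260]=cv2.resize(f['image'][160:260,240:470],(800,348))[:260]
c[260:600,:640]=cv2.resize(g['image'][165:335,150:470],(640,340))
cv2.imwrite('pics/d1.png',c)
E
```

```text
clock: 11.18
position: [0.4527, -0.2908, 0.2956]
tool_rot: [-3.141, 0.0, 3.027]
force: [-0.1, -0.6, -0.2]
grip_width: 0.0429
finger_force: 0.0
turn rz -0.001 shift cm [-2.36 26.55  0.26] pos [ 0.4527 -0.2908  0.2956] rot [-3.141  0.     3.027] j7 1.86 F [-0.1 -0.6 -0.2] grip 0.0429 0.0 t 11.175
```

View pics/d1.png

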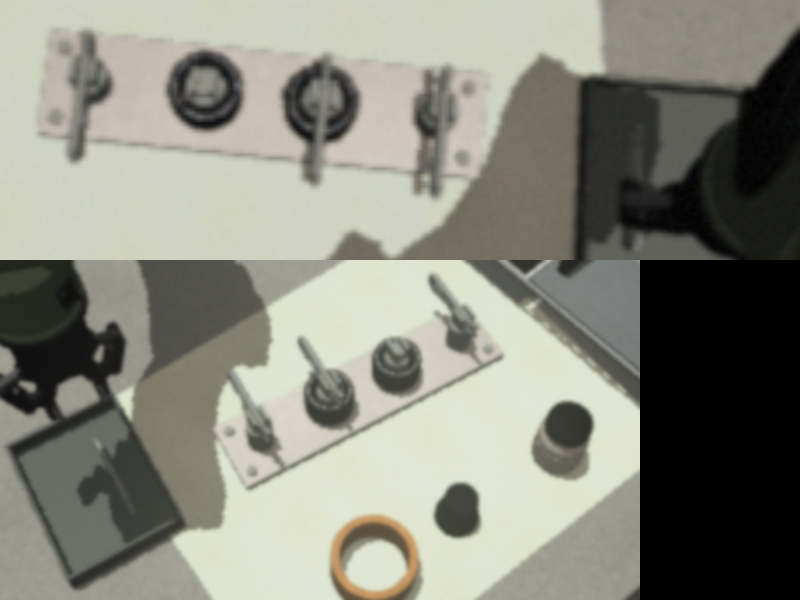

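Clip 2 lies in the dish (around (115,475) in the lower half of the composite) and spindle 2 is clip-free. Next is clip 1.

```bash
python3 -m creep '[[[0,-0.4,4.5,0,0,0,0],[0,-0.4,4.5,0,0,0,0],[0,-0.4,4.5,0,0,0,0],[0,-0.4,4.5,0,0,0,0],[0,-0.4,4.5,0,0,0,0],[0,-0.35,4.05,0.3,0,0,0],[0,0,0,0,0,0,0],[0,0,0,0,0,0,0]]]'; python3 go.py .5062 -.0297 .049 3.028
```

```text
clock: 12.28
position: [0.5061, -0.0302, 0.2921]
tool_rot: [-3.141, -0.001, 3.028]
force: [-0.4, 0.6, 0.5]
grip_width: 0.0428
finger_force: 0.0
turn rz -0.0 shift cm [-0.    0.05  7.01] pos [ 0.5061 -0.0302  0.2921] rot [-3.141e+00 -1.000e-03  3.028e+00] j7 1.34 F [-0.4  0.6  0.5] grip 0.0428 0.0 t 12.275
```

```bash
python3 -m creep '[[[0,0,0,3,0,0,0],[0,0,0,3,0,0,0],[0,0,0,1,0,0,0],[0,0,0,0,0,0,0],[-1,0,0,0,0,0,0],[-1,0,0,0,0,0,0],[-1,0,0,0,0,0,0],[-1,0,0,0,0,0,0]]]' 60; python3 go.py .5062 -.0297 .049 3.028
```

```text
clock: 13.28
position: [0.5066, -0.0298, 0.2232]
tool_rot: [3.142, 0.001, 3.028]
force: [-1.5, 0.4, 6.6]
grip_width: 0.0063
finger_force: 58.9
turn rz -0.0 shift cm [0.04 0.01 0.12] pos [ 0.5066 -0.0298  0.2232] rot [3.142e+00 1.000e-03 3.028e+00] j7 1.32 F [-1.5  0.4  6.6] grip 0.0063 58.86450111865997 t 13.275
```

```bash
python3 -m creep '[[[-1,0.7,0,0,0,0,0],[-1,0.7,0,0,0,0,0],[-1,0.7,0,0,0,0,0],[-1,0.7,0,0,0,0,0],[-1,0.7,0,0,0,0,0],[-1,0.7,0,0,0,0,0],[-1,0.7,0,0,0,0,0],[-1,0.7,0,0,0,0,0],[-1,0.7,0,0,0,0,0],[-1,0.7,0,0,0,0,0],[-1,0,0,0,0,0,0]]]'; python3 go.py .4361 -.0220 .13 3.028
```

```text
clock: 14.65
position: [0.4364, -0.0218, 0.2227]
tool_rot: [-3.141, -0.0, 3.028]
force: [0.0, -0.0, -1.5]
grip_width: 0.0068
finger_force: 58.4
turn rz -0.0 shift cm [ 0.03 -0.02 -8.03] pos [ 0.4364 -0.0218  0.2227] rot [-3.141 -0.     3.028] j7 1.28 F [ 0.  -0.  -1.5] grip 0.0068 58.414902091026306 t 14.65
```

```bash
python3 -m creep '[[[-1,0,0,-3.5,0,0,0],[-1,0,0,-3.5,0,0,0],[-1,0,0,-1,0,0,-0.026],[-1,0,0,0,0,0,0]]]'; python3 dish.py; python3 go.py .448 -.341 .13 3.053
```

```text
clock: 15.15
position: [0.4369, -0.0219, 0.3029]
tool_rot: [3.141, 0.001, 3.054]
force: [-0.3, -0.3, -1.7]
grip_width: 0.0063
finger_force: 58.5
dish top 580 [ 487.9 -319.6] [141.3 190.5] 84.85 med [ 489.1 -297.5]
dish scene 855 [ 488.6 -319.4] [140.1 192.8] 84.95 med [ 499.3 -299.9]
turn rz 0.0 shift cm [ -3.95 -31.69  -0.11] pos [ 0.4366 -0.0219  0.3019] rot [-3.141e+00 -1.000e-03  3.053e+00] j7 1.33 F [ 1.2  0.3 -0.9] grip 0.0066 58.48308362066746 t 15.25
```

```bash
python3 -m creep '[[[-1,-0.4,-4,0,0,0,0],[-1,-0.5,-4,0,0,0,0],[-1,-0.5,-4,0,0,0,0],[-1,-0.5,-4,0,0,0,0],[-1,-0.5,-4,0,0,0,0],[-1,-0.5,-4,0,0,0,0],[-1,-0.5,-4,0,0,0,0],[-1,-0.5,-4.3,0,0,0,0],[-1,0,0,0,0,0,0],[-1,0,0,0,0,0,0]]]'; python3 dish.py; python3 go.py .4475 -.348 .012 3.053
```

```text
clock: 16.5
position: [0.4472, -0.3465, 0.3015]
tool_rot: [3.14, -0.002, 3.054]
force: [-0.6, 1.2, -1.3]
grip_width: 0.0065
finger_force: 58.6
dish top 536 [ 488.  -319.5] [140.8 190.5] 85.04 med [ 488.  -294.8]
dish scene 834 [ 488.9 -319.5] [140.3 192.5] 84.91 med [ 500.5 -299.2]
turn rz 0.002 shift cm [-0.02 -0.2  11.71] pos [ 0.4475 -0.346   0.3021] rot [ 3.141e+00 -1.000e-03  3.055e+00] j7 1.99 F [ 0.2 -0.8 -0.4] grip 0.0066 58.606340512633324 t 16.6
```

```bash
python3 -m creep '[[[-1,0,-0.2,4,0,0,0],[-1,0,0,4,0,0,0],[-1,0,0,2,0,0,0],[-1,0,0,1.7,0,0,0],[-1,0,0,0,0,0,0],[-0.6,0,0,0,0,0,0],[-0.6,0,0,0,0,0,0],[-0.5,0,0,-3,0,0,0],[-0.5,0,0,-5,0,0,0],[-0.5,0,0,-4,0,0,0],[0.75,0,0,0,0,0,0.025],[0.75,0,0,0,0,0,0]]]'; python3 go.py .5766 .0579 .13 3.028 .5658 -.0365 .13 3.028
```

```text
clock: 18.1
position: [0.447, -0.3489, 0.3058]
tool_rot: [-3.141, 0.0, 3.028]
force: [-0.6, -0.2, 0.0]
grip_width: 0.0572
finger_force: 0.0
turn rz 0.0 shift cm [-8.27 41.89  0.28] pos [ 0.447  -0.3489  0.3058] rot [-3.141  0.     3.028] j7 1.97 F [-0.6 -0.2  0. ] grip 0.0572 0.0 t 18.1
turn rz 0.0 shift cm [-8.26 32.39  0.28] pos [ 0.447  -0.3489  0.3058] rot [-3.141  0.     3.028] j7 1.97 F [-0.6 -0.2  0. ] grip 0.0572 0.0 t 18.1
```

```bash
python3 -m creep '[[[0.75,-1,4,0,0,0,0],[0.75,-1,4,0,0,0,0],[0.75,-1,4,0,0,0,0],[0.75,-1,4,0,0,0,0],[0.75,-1,4,0,0,0,0],[0.75,-1,4,0,0,0,0],[0.75,-1,4,0,0,0,0],[0.75,-1.25,4.4,0,0,0,0],[0.75,0,0,0,0,0,0],[0.75,0,0,0,0,0,0]]]'; python3 go.py .5658 -.0365 .020 3.028;  python3 - <<'E'
from h import *
f=grab('top'); g=grab('scene')
c=np.zeros((600,800,3),np.uint8)
c[:260]=cv2.resize(f['image'][165:260,240:470],(800,330))[:260]
c[260:600,:640]=cv2.resize(g['image'][165:335,150:470],(640,340))
cv2.imwrite('pics/d2.png',c)
E
```

```text
clock: 19.35
position: [0.5652, -0.0367, 0.3048]
tool_rot: [-3.141, -0.002, 3.029]
force: [-0.4, -0.5, -0.6]
grip_width: 0.0744
finger_force: 0.0
turn rz 0.001 shift cm [-0.06  0.03 11.18] pos [ 0.5652 -0.0367  0.3048] rot [-3.141e+00 -2.000e-03  3.029e+00] j7 1.37 F [-0.4 -0.5 -0.6] grip 0.0744 0.0 t 19.35
```

View pics/d2.png

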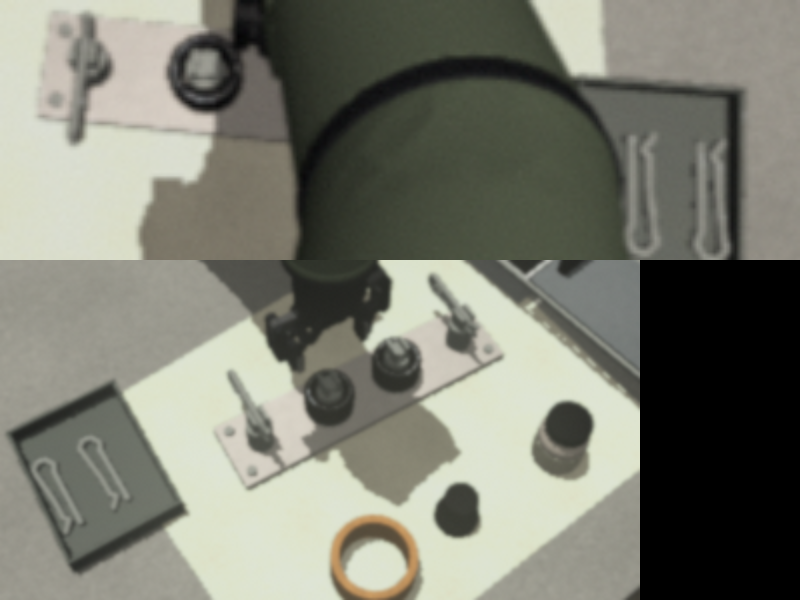

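Both clips lie flat in the dish ((55,490) and (105,465) in the composite), and barrels 1 and 2 are free on their spindles. Gripping barrel 1.

```bash
python3 -m creep '[[[0.75,0,0,3.5,0,0,0],[0.75,0,0,3.5,0,0,0],[0.75,0,0,3,0,0,0],[0.75,0,0,1.4,0,0,0],[0.75,0,0,0,0,0,0],[0,0,0,0,0,0,0],[-0.5,0,0,0,0,0,0],[-0.5,0,0,0,0,0,0],[-0.5,0,0,0,0,0,0]]]' 60; python3 go.py .5658 -.0365 .017 3.028
```

```text
clock: 20.58
position: [0.5658, -0.0366, 0.1933]
tool_rot: [-3.141, 0.002, 3.028]
force: [-2.5, -1.1, 7.1]
grip_width: 0.0591
finger_force: 63.1
turn rz 0.0 shift cm [0.   0.01 0.33] pos [ 0.5658 -0.0366  0.1933] rot [-3.141e+00  2.000e-03  3.028e+00] j7 1.35 F [-2.5 -1.1  7.1] grip 0.0591 63.11750292778015 t 20.575
```

```bash
python3 -m creep '[[[-0.5,0,0,-1.5,0,0,0],[-0.5,0,0,-2,0,0,0],[-0.5,0,0,-2,0,0,0],[-0.5,0,0,-2,0,0,0],[-0.5,0,0,-2,0,0,0],[-0.5,0,0,-2,0,0,0],[-0.5,0,0,0,0,0,0]]]'; python3 go.py .5295 .3225 .12 3.2166
```

```text
clock: 21.45
position: [0.5659, -0.0364, 0.3091]
tool_rot: [3.141, 0.004, 3.029]
force: [-0.0, -0.2, -2.9]
grip_width: 0.0594
finger_force: 65.2
turn rz -0.188 shift cm [ 0.94 36.06  1.61] pos [ 0.5659 -0.0364  0.3091] rot [3.141 0.004 3.029] j7 1.37 F [-0.  -0.2 -2.9] grip 0.0594 65.19187331199646 t 21.45
```

```bash
python3 -m creep '[[[-0.5,0,0,0,0,0,-0.094],[-0.5,0,0,0,0,0,-0.094],[-0.5,0.2,4,0,0,0,0],[-0.5,0.2,4,0,0,0,0],[-0.5,0.2,4,0,0,0,0],[-0.5,0.2,4,0,0,0,0],[-0.5,0.2,4,0,0,0,0],[-0.5,0.2,4,0,0,0,0],[-0.5,0.2,4,0,0,0,0],[-0.5,0,4,0,0,0,0],[-0.5,0,4,0,0,0,0],[-0.5,0,0,0,0,0,0]]]'; python3 go.py .5245 .3221 .017 3.2166;python3 - <<'E'
from h import *
g=grab('scene'); f=grab('top')
c=np.zeros((600,800,3),np.uint8)
c[:300,:520]=cv2.resize(g['image'][80:230,300:560],(520,300)); c[300:,:400]=cv2.resize(f['image'][100:250,140:340],(400,300))
cv2.imwrite('pics/c1.png',c)
E
```

```text
clock: 22.95
position: [0.5232, 0.3248, 0.3062]
tool_rot: [3.14, -0.001, -3.062]
force: [0.2, -0.7, -2.5]
grip_width: 0.0591
finger_force: 65.3
turn rz 0.005 shift cm [-0.11 -0.27 11.62] pos [0.5232 0.3248 0.3062] rot [ 3.140e+00 -1.000e-03 -3.062e+00] j7 0.92 F [ 0.2 -0.7 -2.5] grip 0.0591 65.34053385257721 t 22.95
```

View pics/c1.png

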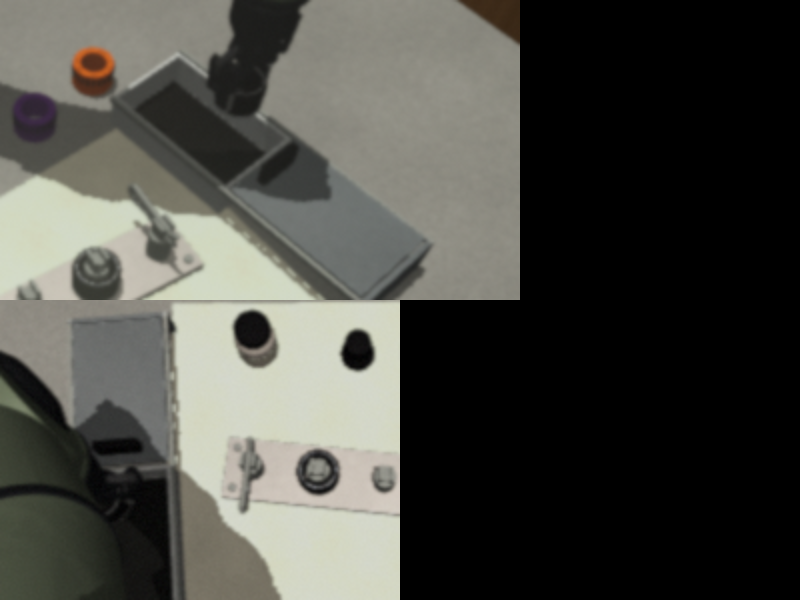

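Barrel 1 is held above the open case (tool at (240,95), cover handle at (280,165)). Lowering.

```bash
python3 -m creep '[[[-0.5,-0.1,-0.27,3,0,0,0],[-0.5,0,0,3,0,0,0],[-0.5,0,0,2.5,0,0,0],[-0.5,0,0,1.5,0,0,0],[-0.5,0,0,1,0,0,0],[-0.5,0,0,0.5,0,0,0],[-0.5,0,0,0,0,0,0]]]'; python3 go.py .5245 .3221 .014 3.2166
```

```text
clock: 23.92
position: [0.5259, 0.319, 0.1919]
tool_rot: [3.141, 0.0, -3.066]
force: [-0.1, 0.3, -2.2]
grip_width: 0.059
finger_force: 65.3
turn rz 0.0 shift cm [0.11 0.32 0.49] pos [0.5259 0.319  0.1919] rot [ 3.141  0.    -3.066] j7 0.9 F [-0.1  0.3 -2.2] grip 0.059 65.32413125038147 t 23.925
```

```bash
python3 -m creep '[[[-0.5,0,0.2,0.3,0,0,0],[-0.5,0,0,0.2,0,0,0],[-0.5,0,0,0.1,0,0,0],[-0.5,0,0,0,0,0,0]]]'; python3 go.py .5245 .3221 .014 3.2166
```

```text
clock: 24.42
position: [0.5256, 0.3212, 0.1863]
tool_rot: [3.141, 0.0, -3.066]
force: [-3.5, -0.8, 7.9]
grip_width: 0.0592
finger_force: 66.3
turn rz 0.0 shift cm [ 0.1   0.1  -0.07] pos [0.5256 0.3212 0.1863] rot [ 3.141  0.    -3.066] j7 0.89 F [-3.5 -0.8  7.9] grip 0.0592 66.34296476840973 t 24.425
```

```bash
python3 -m creep '[[[0.65,0,0,0,0,0,0],[0.65,0,0,0,0,0,0],[0.65,0,0,-1,0,0,0],[0.65,0,0,-4,0,0,0],[0.65,0,0,-6,0,0,0],[0.75,0,0,-1,0,0,0.094],[0.75,0,0,0,0,0,0.094],[0.75,0,0,0,0,0,0]]]'; python3 go.py .5766 .0579 .13 3.028
```

```text
clock: 25.42
position: [0.5256, 0.321, 0.3064]
tool_rot: [3.141, 0.001, 3.029]
force: [0.1, 0.5, 0.9]
grip_width: 0.0744
finger_force: 0.0
turn rz 0.001 shift cm [ -8.05 -25.57   0.34] pos [0.5256 0.321  0.3064] rot [3.141e+00 1.000e-03 3.029e+00] j7 0.76 F [0.1 0.5 0.9] grip 0.0744 0.0 t 25.425
```

```bash
python3 -m creep '[[[0.75,-1.3,-4.2,0,0,0,0],[0.75,-1.3,-4.2,0,0,0,0],[0.75,-1.3,-4.2,0,0,0,0],[0.75,-1.3,-4.2,0,0,0,0],[0.75,-1.3,-4.3,0,0,0,0],[0.75,-1.5,-4.4,0,0,0,0],[0.75,0,0,0,0,0,0],[0.75,0,0,0,0,0,0]]]'; python3 go.py .5766 .0579 .019 3.028
python3 - <<'E'
from h import *
for n in ['top','scene']:
    f=grab(n); X=cloud(f); x,y,h=[X[...,i] for i in range(3)]
    m=(x>.38)&(x<.57)&(y>.27)&(y<.37)&(h>.035)&(h<.052)
    p=X[m]; c,r=cv2.minEnclosingCircle((p[:,:2]*1000).astype(np.float32)); print(n,m.sum(),c,r,np.median(p[:,2]))
E
```

```text
clock: 26.42
position: [0.5763, 0.059, 0.3057]
tool_rot: [3.141, -0.0, 3.03]
force: [0.1, 0.8, 0.1]
grip_width: 0.0743
finger_force: 0.0
turn rz 0.002 shift cm [-0.04 -0.11 11.37] pos [0.5763 0.059  0.3057] rot [ 3.141 -0.     3.03 ] j7 1.2 F [0.1 0.8 0.1] grip 0.0743 0.0 t 26.425
top 245 (523.4395751953125, 319.7895812988281) 30.517440795898438 0.0438881780100957
scene 264 (468.91400146484375, 337.32647705078125) 88.24126434326172 0.04370135845563561
```

Barrel 1 stands upright in the case: centre (523,320), radius 30 mm, top at 44 mm. Now barrel 2.

```bash
python3 -m creep '[[[0.75,0,-0.1,3.5,0,0,0],[0.75,0,0,3.5,0,0,0],[0.75,0,0,3,0,0,0],[0.75,0,0,1.4,0,0,0],[0.75,0,0,0,0,0,0],[0,0,0,0,0,0,0],[-0.5,0,0,0,0,0,0],[-0.5,0,0,0,0,0,0],[-0.5,0,0,0,0,0,0]]]' 60; python3 go.py .5766 .0579 .020 3.028
```

```text
clock: 27.65
position: [0.5766, 0.0578, 0.1933]
tool_rot: [3.141, 0.002, 3.029]
force: [-2.3, 0.4, 6.9]
grip_width: 0.0592
finger_force: 63.3
turn rz 0.001 shift cm [0.   0.01 0.03] pos [0.5766 0.0578 0.1933] rot [3.141e+00 2.000e-03 3.029e+00] j7 1.18 F [-2.3  0.4  6.9] grip 0.0592 63.257585763931274 t 27.65
```

```bash
python3 -m creep '[[[-0.5,0,0,-1.5,0,0,0],[-0.5,0,0,-2,0,0,0],[-0.5,0,0,-2,0,0,0],[-0.5,0,0,-2,0,0,0],[-0.5,0,0,-2,0,0,0],[-0.5,0,0,-2,0,0,0],[-0.5,0,0,0,0,0,0]]]'; python3 go.py .4347 .3153 .132 3.2166
```

```text
clock: 28.52
position: [0.5767, 0.0576, 0.3092]
tool_rot: [3.141, 0.004, 3.029]
force: [-0.5, 0.6, -2.0]
grip_width: 0.0591
finger_force: 65.1
turn rz -0.188 shift cm [12.22 26.76  0.42] pos [0.5767 0.0576 0.3092] rot [3.141 0.004 3.029] j7 1.2 F [-0.5  0.6 -2. ] grip 0.0591 65.08513927459717 t 28.525
```

```bash
python3 -m creep '[[[-0.5,0,0,0,0,0,-0.094],[-0.5,0,0,0,0,0,-0.094],[-0.5,1.7,3.8,0,0,0,0],[-0.5,1.7,3.8,0,0,0,0],[-0.5,1.7,3.8,0,0,0,0],[-0.5,1.7,3.8,0,0,0,0],[-0.5,1.7,3.8,0,0,0,0],[-0.5,1.8,3.8,0,0,0,0],[-0.5,1.9,3.9,0,0,0,0],[-0.5,0,0,0,0,0,0],[-0.5,0,0,0,0,0,0]]]'; python3 go.py .4347 .3153 .0195 3.2166
```

```text
clock: 29.9
position: [0.4347, 0.3142, 0.3066]
tool_rot: [-3.141, -0.0, -3.066]
force: [-0.3, -0.6, -3.2]
grip_width: 0.059
finger_force: 65.2
turn rz 0.0 shift cm [-1.000e-02  1.100e-01  1.141e+01] pos [0.4347 0.3142 0.3066] rot [-3.141 -0.    -3.066] j7 0.81 F [-0.3 -0.6 -3.2] grip 0.059 65.22599458694458 t 29.9
```

```bash
python3 -m creep '[[[-0.5,0,0.1,3,0,0,0],[-0.5,0,0,3,0,0,0],[-0.5,0,0,2.5,0,0,0],[-0.5,0,0,1.5,0,0,0],[-0.5,0,0,1,0,0,0],[-0.5,0,0,0.5,0,0,0],[-0.5,0,0,0.3,0,0,0],[-0.5,0,0,0.2,0,0,0],[-0.5,0,0,0.1,0,0,0],[-0.5,0,0,0,0,0,0]]]'; python3 go.py .4347 .3153 .0133 3.2166
```

```text
clock: 31.15
position: [0.4346, 0.3157, 0.1863]
tool_rot: [3.141, 0.0, -3.066]
force: [-2.3, -1.1, 6.8]
grip_width: 0.059
finger_force: 66.1
turn rz 0.0 shift cm [-0.01 -0.04 -0.  ] pos [0.4346 0.3157 0.1863] rot [ 3.141  0.    -3.066] j7 0.77 F [-2.3 -1.1  6.8] grip 0.059 66.08865022659302 t 31.15
```

```bash
python3 -m creep '[[[0.65,0,0,0,0,0,0],[0.65,0,0,0,0,0,0],[0.65,0,0,-1,0,0,0],[0.65,0,0,-4,0,0,0],[0.65,0,0,-6,0,0,0],[-1,0,0,-1.5,0,0,0],[-1,-5,0,0,0,0,0],[-1,-5,0,0,0,0,0],[-1,-5,0,0,0,0,0],[-1,-5,0,0,0,0,0],[-1,0,0,0,0,0,0],[-1,0,0,0,0,0,0]]]'; python3 go.py .6471 .3313 .073 3.2166
python3 - <<'E'
from h import *
f=grab('top'); g=grab('scene'); X=cloud(f); x,y,h=[X[...,i] for i in range(3)]
for a,b in ((.39,.479),(.479,.57)):
    m=(x>a)&(x<b)&(y>.27)&(y<.37)&(h>.035)&(h<.052)
    p=X[m]
    if len(p): print(len(p),cv2.minEnclosingCircle((p[:,:2]*1000).astype(np.float32)),np.median(p[:,2]))
c=np.zeros((600,800,3),np.uint8)
c[:300,:520]=cv2.resize(g['image'][80:230,300:560],(520,300)); c[300:,:400]=cv2.resize(f['image'][120:270,140:340],(400,300))
cv2.imwrite('pics/c2.png',c)
E
```

```text
clock: 32.65
position: [0.6333, 0.3307, 0.3102]
tool_rot: [-3.141, -0.001, -3.066]
force: [0.0, 0.1, 0.1]
grip_width: -0.0004
finger_force: 0.0
turn rz 0.0 shift cm [-1.38 -0.04  6.42] pos [0.6333 0.3307 0.3102] rot [-3.141e+00 -1.000e-03 -3.066e+00] j7 1.01 F [0.  0.1 0.1] grip -0.0004 0.0 t 32.65
72 ((526.921142578125, 303.8482666015625), 24.11075782775879) 0.04381790192425028
```

View pics/c2.png

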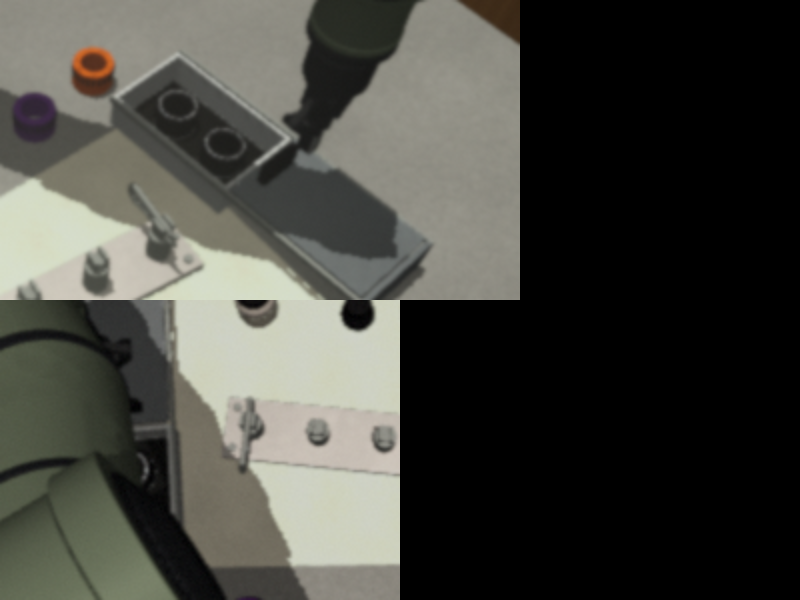

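Both barrels stand upright in the case ((178,105) and (225,143)), and the handle is just on the robot's side of the fingers. Now I lower behind the handle and push the cover shut.

```bash
python3 -m creep '[[[-1,-1.4,0,0,0,0,0],[-1,0,0,3.5,0,0,0],[-1,0,0,2.9,0,0,0],[-1,0,0,0,0,0,0],[-1,2,0,0,0,0,0],[-1,2.5,0,0,0,0,0],[-1,2.5,0,0,0,0,0],[-1,2.5,0,0,0,0,0],[-1,2.5,0,0,0,0,0],[-1,2.5,0,0,0,0,0],[-1,2.5,0,0,0,0,0],[-1,0,0,0,0,0,0]]]'; python3 go.py .4126 .3137 .074 3.2166
```

```text
clock: 34.25
position: [0.4773, 0.3196, 0.2486]
tool_rot: [3.141, 0.001, -3.065]
force: [0.7, 0.5, 0.3]
grip_width: 0.0001
finger_force: 0.0
turn rz 0.002 shift cm [ 6.5  -0.1   0.16] pos [0.4773 0.3196 0.2486] rot [ 3.141e+00  1.000e-03 -3.065e+00] j7 0.85 F [0.7 0.5 0.3] grip 0.0001 0.0 t 34.25
```

```bash
python3 -m creep '[[[-1,2,0,0,0,0,0],[-1,2,0,0,0,0,0],[-1,1.2,0,0,0,0,0],[-1,0.5,0,0,0,0,0],[-1,0.4,0,0,0,0,0],[-1,0,0,0,0,0,0]]]'; python3 go.py .4126 .3137 .074 3.2166
```

```text
clock: 35.0
position: [0.4176, 0.3144, 0.2467]
tool_rot: [-3.141, -0.0, -3.066]
force: [0.6, -0.8, -0.1]
grip_width: 0.0002
finger_force: 0.0
turn rz 0.0 shift cm [ 0.51 -0.03 -0.03] pos [0.4176 0.3144 0.2467] rot [-3.141 -0.    -3.066] j7 0.78 F [ 0.6 -0.8 -0.1] grip 0.0002 0.0 t 35.0
```

```bash
python3 -m creep '[[[-1,0.3,0,0,0,0,0],[-1,0.2,0,0,0,0,0],[-1,0,0,0,0,0,0]]]'; python3 go.py .4126 .3137 .074 3.2166
```

```text
clock: 35.38
position: [0.4124, 0.314, 0.2466]
tool_rot: [-3.141, -0.0, -3.066]
force: [-0.8, -0.1, -0.6]
grip_width: -0.0006
finger_force: 0.0
turn rz 0.0 shift cm [-0.02 -0.03 -0.04] pos [0.4124 0.314  0.2466] rot [-3.141 -0.    -3.066] j7 0.77 F [-0.8 -0.1 -0.6] grip -0.0006 0.0 t 35.375
```

```bash
python3 -m creep '[[[-1,0.2,0,0,0,0,0],[-1,0.2,0,0,0,0,0],[-1,0,0,0,0,0,0]]]'; python3 go.py .4126 .3137 .074 3.2166
```

```text
clock: 35.75
position: [0.409, 0.3136, 0.2467]
tool_rot: [3.141, 0.001, -3.067]
force: [6.5, 0.1, -3.7]
grip_width: 0.0
finger_force: 3.0
turn rz -0.0 shift cm [-0.36 -0.02 -0.03] pos [0.409  0.3136 0.2467] rot [ 3.141e+00  1.000e-03 -3.067e+00] j7 0.76 F [ 6.5  0.1 -3.7] grip 0.0 3.040866181254387 t 35.75
```

Contact with the stop. One more small press, then retreat and verify.

```bash
python3 -m creep '[[[-1,0.2,0,0,0,0,0],[-1,0,0,0,0,0,0],[-1,-2,0,0,0,0,0],[-1,0,0,-5,0,0,0],[-1,0,0,-5,0,0,0],[-1,0,5,-2,0,0,0],[-1,0,5,0,0,0,0],[-1,0,5,0,0,0,0],[-1,0,5,0,0,0,0],[-1,0,0,0,0,0,0],[-1,0,0,0,0,0,0]]]'; python3 meas.py | grep -v -e near -e barrel
python3 - <<'E'
from h import *
cv2.imwrite('pics/end.png',grab('scene')['image'])
E
```

```text
clock: 37.12
position: [0.4114, 0.5141, 0.3662]
tool_rot: [-3.141, -0.0, -3.066]
force: [0.5, -0.1, 0.3]
grip_width: 0.0002
finger_force: 0.0
top
cover 3468 [477.4 318.6] [208.2 141.4] 4.85 med [483.4 320.9]
handle 142 [391.2 310. ] [14.1 57.2] 4.57 med [391.1 308.2]
dish 490 [ 472.2 -310.6] [141.3 190.4] 84.62 med [ 477.2 -312.5]
plate 3091 [570.1  11.2] [367.6  90.1] 83.55 med [566.3  12.1]
clip0 154 [ 531.7 -128.5] [ 19.5 100.9] 84.69 med [ 544.9 -128.3]
clip1 55 [564.8 -36.8] [19.4 20.2] 81.1 med [564.1 -37.1]
clip2 59 [575.3  57.4] [20.  19.4] 85.9 med [574.5  58.8]
clip3 156 [564.4 154.1] [ 20.3 103.8] 83.5 med [578.2 153.6]
jar 268 [773.2 147.4] [51.  50.3] 26.29 med [772.9 146.8]
loupe 139 [763.4  -1.9] [34.7 38.6] 88.92 med [762.7  -1.8]
tape 292 [ 755.9 -118.1] [93.9 93.4] 41.46 med [ 754.3 -116.9]
scene
cover 2823 [476.7 319. ] [210.3 145.9] 3.84 med [487.8 314.4]
handle 156 [392.6 311.2] [15.4 63.5] 2.21 med [395.6 307.4]
dish 704 [ 473.2 -310.3] [140.  194.1] 84.91 med [ 486.5 -313.6]
plate 3211 [571.8   9.1] [366.1  89.6] 83.64 med [579.   -2.4]
clip0 194 [ 534.5 -127.9] [ 21.  100.2] 82.48 med [ 549.4 -129.3]
clip1 89 [565.8 -36.6] [21.3 21.8] 84.09 med [566.2 -35.5]
clip2 86 [575.6  58.6] [22.6 22.9] 83.61 med [577.7  59.4]
clip3 186 [565.2 151.3] [102.8  22.6] 2.35 med [581.2 152.9]
jar 396 [774.2 147.4] [52.1 51.2] 83.2 med [774.6 146.8]
loupe 242 [764.4  -1.6] [38.  37.7] 47.53 med [764.9  -1.7]
tape 570 [ 758.1 -117.3] [93.1 95.3] 53.48 med [ 760.9 -119.7]
  return _methods._mean(a, axis=axis, dtype=dtype,
  ret = um.true_divide(
```

View pics/end.png

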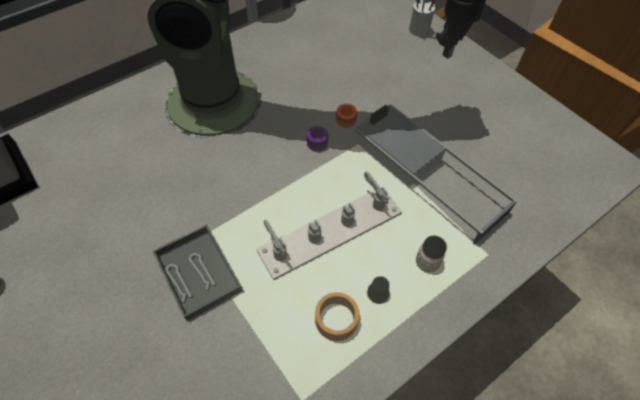

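The cover is shut (handle at (380,114)), both clips are in the nudged dish ((176,282), (200,270)), and spindles 1 and 2 are bare. Clips 0 and 3 and the bystanders are where they were.

```bash
python3 -c "
from workcell import bot
print(bot.job_done())"
```

```text
the job is handed in; nothing more can be done
None
```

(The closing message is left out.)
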